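# Catch the ware trolley on the gravity track

### The job

Draw the bolt with the orange knob so that the ware trolley with the fresh clay vase rolls off down the track; let it run free until its yellow front plate has passed the blue line, then catch it softly by its yellow plate and bring it to a standstill clearly short of the red end stops (4 cm or more) and keep it still for about two seconds. Then ease it down gently until it rests against both stops, and let go. The vase must stay standing on the trolley without being touched, and the other things on the table stay where they are.

Things in the scene. Friction and masses are not known exactly. Their poses are not given: they have to be found in the camera images.
- track: Fixed plywood track, 700 mm long, 158 wide over rims. Origin on the table under its middle; z up, +y along it UPHILL, -x the robot's side. Bed top is 75 mm above the table at y = 0 and falls 60 mm per m towards -y. Rims at x = +-73 mm, 12 thick, tops 19 above the bed. Grey bolt housing: x -105 to -81, y 190 to 240, up to 199 mm above the table.
- track_line (a point): Middle of the blue line that crosses bed and rims: (0, -105, 69) mm in the track's frame. From about here on the trolley may be touched: its front plate has passed when its origin is below track y = 0.
- track_stop (a point): Point midway between the faces of the two red end-stop pads, (0, -310, 122) mm in the track's frame. The pads sit on dark posts at x = +-53 mm, 18 wide, up to 138 mm above the table; the 88 mm between the posts and all beyond them is clear, so fingers in front of the yellow plate have room there even when the trolley is parked.
- bolt (a joint): Travel in m of the round steel bolt, 12 mm thick, that holds the trolley: 0 shut (start), grows towards the track's -x, 0.04 fully drawn. It lies along track x at y = 215, 186 mm above the table, downhill of a dark catch post on the trolley's -x side. The post is free from about 0.019 and the trolley rolls at once. Friction 1.5 N plus 4 N per m/s; it stays where it is left.
- bolt_knob (a point): Middle of the bolt's upright orange knob, 16 mm thick, 45 high (top 19 mm above this point), at track (-153, 215, 206) mm when shut, its axis 48 mm from the housing's face. It moves with the bolt towards the track's -x. Pinch it from above, or push it from its +x side with shut fingers.
- trolley: Four-wheeled ware trolley, 130 mm wide, 215 long, level deck 76 mm above its origin. Origin on the bed below its middle, axes parallel to the track's; it rolls towards -y. Starts at track y = 204, parked at y = -200 mm (corner bumpers at x = +-53 reach to y = -110). Nominal 0.79 kg with vase; rolls off at about 0.33 m/s2, time constant about 1 s, 0.2 to 0.3 m/s from the line on.
- trolley_front (a point): Middle of the front face of the trolley's yellow plate, (0, -105, 94) mm in the trolley's frame; the plate is 60 mm wide, 10 thick, from 64 to 124 mm above the trolley's origin. A dark catch post stands at x = -64 to -49, y = 18 to 30 mm, up to 122 mm; aluminium side plates rise 12 mm above the deck.
- vase: Slender terracotta bud vase, 150 mm high, foot 28 wide, belly 42, 0.16 kg, loose on the deck near its middle. Origin at the centre of its foot, z up. It falls beyond about 0.18 rad: braking above about 1.5 m/s2, or a bump that changes the trolley's speed by 0.15 m/s, can tip it.
- basin: Blue plastic bowl 170 mm wide, 80 mm high, on the robot's right. Leave alone.
- glue: Red glue bottle 48 mm wide, 150 mm high, beyond the track. Leave alone.
- glaze: Green glass glaze jar 64 mm wide, 75 mm high, beyond the track. Leave alone.
- brushes: Metal tin 72 mm wide, 100 mm high, with brushes up to 200 mm, beyond the track. Leave alone.
- sponge: Red sponge 100 x 65 x 30 mm on the robot's right. Leave alone.
- spatula: Wooden spatula lying beyond the track. Leave alone.

How it is judged:
By the outcome, as a careful person would: the job done as asked, in the order asked, and still so for the second after the job is handed in, with the robot touching nothing.
It also fails if it takes over 35 s, if anything falls off the work surface, if the arm or the gripper's body presses on something with over 40 N, if the wrist force passes 120 N, or if a joint passes its speed limit or range.

### The arm

A 6-joint arm with a two-finger parallel gripper is mounted at the origin on the work surface. World frame = base frame: x ahead of the robot, y to its left, z up, the work surface at z = 0. Lengths are in m, angles in rad, forces in N, time in s.
With the tool pointing down it reaches from about 0.3 to 0.875 m from the base axis. Payload 6.4 kg.
Tool frame: the origin (TCP) lies midway between the tips of the shut fingers; the grasp point (between the pads) lies 19 mm behind it; z points along the fingers, y is the line along which they close (so a half turn about z gives the same grasp; the last joint's range is limited). The gripper opens to 85 mm and grips with 20 to 120 N. Pads are 22 mm wide; open, the fingers measure 114 mm over their backs; the gripper's body (76 mm by 85 mm) begins 54 mm behind the grasp point. The pads swing forward as they close: fully open they stand 13 mm farther back than shut.
Start: joints at [1.095, 0.181, 1.607, -0, 1.354, -0.206], TCP at [0.153, 0.554, 0.231] pointing down, gripper open.
Joint ranges: [-2.99, 2.99], [-0.89, 2.07], [0.3, 2.58], [-1.14, 4.28], [0, 2.63], [-3.12, 3.12]. Speed limits (rad/s): [2.57, 2.57, 3.01, 3.14, 3.14, 3.14].

### API

Orientations are given as a unit quaternion [w, x, y, z].
In Python, from bench import * gives the robot as it stands.
- The arm moves only by the tool play_rows, never from a script. Its argument "plan" is a list of rows, each a list of 3 entries, a list of its own where there are three numbers: the finger opening in mm, from 0 to 85.4, then the shift along the tool's x, y, z normalised to -1 to 1, where 1 is 40 cm, then the turn about the tool's z normalised to -1 to 1, where 1 is pi rad. A call has 1 to 10 rows; each row is the pose to reach, as a shift and turn from the pose commanded when the call began, along the tool's axes at that moment, turning the shorter way round; what a row does not reach only later rows make up. A row lasts 1/10 s, in which the tool goes at most 50 mm and 8.59 degrees, less where a joint would pass 70% of its speed; a pose out of reach is approached as far as the arm can. A call with a number of a shift or a turn outside -1 to 1 is refused whole. A call with a gripper value outside its range is refused whole. The fingers move at their own pace and stop on an object; the grip force is fixed at half the most. Time passes only in rows, so rows that repeat a pose let the fingers close. It gives the time, the measured TCP pose, the force, the opening and the grip force at its end, in the units of the state.
- get_obs(): the state, without advancing time (a new reading comes with each control period).
- camera(name): name is "scene" or "top" or "wrist"; returns a dict with "image" (400x640x3 uint8, red, green, blue), "range_z" (400x640 float32, m along the optical axis (not along the pixel's ray), 0 where there is no reading), "intrinsics" (3x3 intrinsics, pixels), "rvec" (rotation vector, rad) and "tvec" (3), from world to camera coordinates, as OpenCV has them; the wrist camera has in their place "T_tool_cam" (4x4, takes a point from camera to tool coordinates, whose origin is the TCP and whose axes are the flange's). Camera axes: x right, y down, z forward; pixel columns grow to the right and rows downward; lengths in m; the calibration is good to about 2 mm. A picture is of the moment at which its call begins: read the wrist's pose just before it.
- hand_in(): hands the job in; it is judged then, once.
Trained networks look in a picture, given as the dict that the camera call returned (one of the last four; its "shot" number tells which), for a name from the list of things; names that differ only in an ending like _2 or _b are one class to them, and where a whole thing is asked for, a point or a joint stands for the part that bears it (a point fixed in the world has none). Each returns a list of dicts, best first, with "conf" (0 to 1); they miss things now and then, are a little off and sometimes report something else, mostly with a low value. They report only what shows in the picture. A call takes as long as a camera call.
- search_frame(picture, label): "rect" ([centre column, centre row, width, height] in pixels, round what is visible of it).
- masks_of(picture, label): "mask" (400x640 bool, what is visible of it) and "rect" ([centre column, centre row, width, height] in pixels, round what is visible of it).
The state is a dict: "time_s": time; "q": joint angles; "dq": joint speeds; "joint_efforts": joint torques, N m; "eef_pos": TCP position; "eef_rot": TCP orientation; "wrist_force": force on the tool from outside, world axes, zero at the start; "torque": the same for the moment, N m; "opening": opening from 0.0 (shut) to 1.0 (fully open); "grasp_force": force on a finger pad.
Only numpy, scipy, OpenCV 4.12 (cv2) and the standard library are available. Lean on these libraries where they do the work, as an engineer would, in place of code of your own. Each camera call takes 0.05 s, during which the arm holds its last target. There are 200 camera calls.

## Working session

There is one attempt and no reset: what is moved stays moved. The work goes in short steps, Python scripts to look and compute and a tool call to move; the robot and the scene stay as the last step left them, time stands still between calls to the robot, and variables do not carry over. Pictures are saved under pics/ and viewed, at most 10 in all, crops included, and the job is handed in when it is done.

Besides the shell and the picture viewer there is one more tool, called after "Emit:" by a JSON object that holds its "api" and its "payload". play_rows: Moves the arm, as the interface text tells. Its arguments: {"type":"object","properties":{"plan":{"type":"array","items":{"type":"array"}}},"required":["plan"]}

```bash
mkdir -p pics; ls; cat > h.py <<'E'
from bench import *
import numpy as np, cv2
from scipy.spatial.transform import Rotation as R
def pts(c,mask):
    d=c["range_z"]; K=c["intrinsics"]; v,u=np.nonzero(mask&(d>0)); z=d[v,u]
    p=np.stack([(u-K[0,2])/K[0,0]*z,(v-K[1,2])/K[1,1]*z,z],1)
    Rm=R.from_rotvec(np.ravel(c["rvec"])).as_matrix()
    return (p-np.ravel(c["tvec"]))@Rm,np.stack([u,v],1)
E
python3 - <<'E'
from h import *
o=get_obs();print({k:np.round(v,3).tolist() for k,v in o.items()})
for n in("scene","top"):
    c=camera(n);cv2.imwrite(f"pics/{n}0.png",c["image"][:,:,::-1])
    for l in("track","trolley","bolt_knob","trolley_front","vase","basin","sponge","bolt"):
        for r in masks_of(c,l)[:2]:
            P,_=pts(c,r["mask"]); print(n,l,round(r["conf"],2),np.round(r["rect"]),np.round(np.median(P,0),3),np.round(np.percentile(P,[2,98],axis=0),3).tolist())
E
```

```text
pics
{'time_s': 0.0, 'q': [1.095, 0.182, 1.608, -0.0, 1.354, -0.206], 'dq': [0.001, 0.001, -0.0, -0.002, 0.0, 0.001], 'joint_efforts': [-0.001, -44.487, -35.134, -0.0, 0.009, 0.0], 'eef_pos': [0.153, 0.554, 0.23], 'eef_rot': [-0.0, 0.134, 0.991, -0.001], 'wrist_force': [0.186, -0.008, 0.18], 'torque': [0.017, 0.028, -0.006], 'grasp_force': 0.0, 'opening': 1.001}
scene track 0.69 [363. 200. 180. 162.] [ 0.622 -0.122  0.071] [[0.516, -0.344, 0.01], [0.704, 0.278, 0.188]]
scene trolley 0.92 [410. 159.  65.  48.] [0.633 0.164 0.162] [[0.546, 0.099, 0.089], [0.675, 0.298, 0.209]]
scene bolt_knob 0.56 [389. 132.  24.  22.] [0.463 0.217 0.191] [[0.18, 0.21, -0.003], [0.56, 0.598, 0.225]]
scene trolley_front 0.59 [410. 160.  65.  53.] [0.635 0.161 0.162] [[0.547, 0.099, 0.092], [0.675, 0.293, 0.209]]
scene vase 0.56 [420. 131.  12.  44.] [0.619 0.213 0.237] [[0.31, 0.204, -0.001], [0.633, 0.746, 0.313]]
scene basin 0.74 [201. 272.  69.  51.] [ 0.433 -0.532  0.043] [[0.389, -0.615, 0.003], [0.547, -0.465, 0.08]]
scene sponge 0.68 [221. 235.  32.  27.] [ 0.346 -0.41   0.028] [[0.287, -0.443, 0
[... 507 characters left out ...]
0.193 0.164] [[0.544, 0.101, 0.14], [0.67, 0.302, 0.21]]
top trolley_front 0.52 [301. 134.  24.  37.] [ 0.788 -0.071  0.071] [[0.743, -0.102, -0.001], [0.826, -0.041, 0.204]]
top vase 0.53 [191. 185.  18.  11.] [0.607 0.214 0.267] [[0.593, 0.204, 0.19], [0.625, 0.232, 0.316]]
top basin 0.73 [277. 206. 239.  78.] [ 0.597 -0.074  0.073] [[0.506, -0.333, 0.043], [0.685, 0.34, 0.196]]
top basin 0.58 [463. 237.  61.  58.] [ 0.467 -0.557  0.03 ] [[0.388, -0.62, 0.0], [0.541, -0.47, 0.083]]
top sponge 0.81 [416. 282.  29.  35.] [ 0.335 -0.408  0.03 ] [[0.285, -0.444, 0.02], [0.384, -0.373, 0.038]]
top bolt 0.74 [195. 226.   9.  42.] [0.484 0.217 0.192] [[0.448, 0.211, -0.001], [0.56, 0.271, 0.228]]
```

View pics/top0.png

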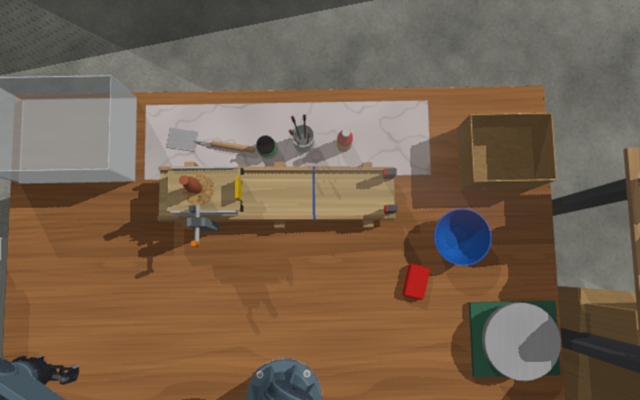

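View pics/scene0.png

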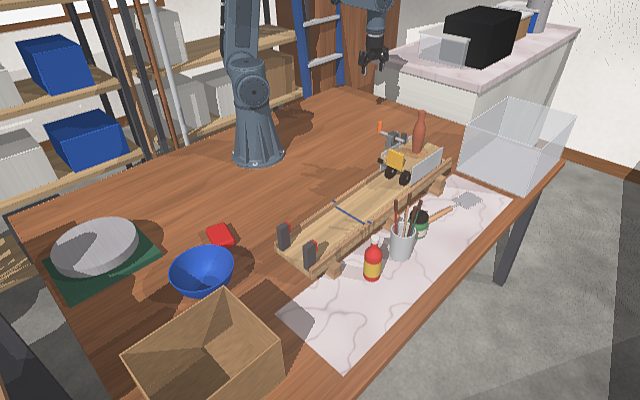

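```bash
python3 - <<'E'
from h import *
for n in("top","scene"):
    c=camera(n);hsv=cv2.cvtColor(c["image"],cv2.COLOR_RGB2HSV);P,uv=pts(c,np.ones((400,640),bool))
    H=hsv[uv[:,1],uv[:,0]].astype(int)
    base=(P[:,0]>.4)&(P[:,0]<.76)&(abs(P[:,1])<.42)&(P[:,2]>.03)
    for nm,lo,hi,s in(("yellow",22,34,140),("blue",95,125,140),("red",0,4,150),("red2",175,180,150),("orange",8,18,170)):
        m=base&(H[:,0]>=lo)&(H[:,0]<=hi)&(H[:,1]>s)&(H[:,2]>70)
        if m.sum()<4: print(n,nm,m.sum());continue
        Q=P[m];w=cv2.fitLine(Q[:,:2].astype(np.float32),cv2.DIST_HUBER,0,.01,.01).ravel()
        print(n,nm,m.sum(),np.median(Q,0).round(4),np.percentile(Q,[3,97],axis=0).round(3).tolist(),w.round(3),uv[m].mean(0).round())
    m=(P[:,0]>.45)&(P[:,0]<.75)&(P[:,1]>-.3)&(P[:,1]<.05)&(P[:,2]>.06)&(P[:,2]<.12)
    # rim tops: above bed
    Q=P[m]; bed=.075+.06*Q[:,1]; k=abs(Q[:,2]-bed-.019)<.006;Q=Q[k]
    for a in((.45,.6),(.6,.75)):
        q=Q[(Q[:,0]>a[0])&(Q[:,0]<a[1])];print("rim",len(q),np.median(q,0).round(3),cv2.fitLine(q[:,:2].astype(np.float32),cv2.DIST_HUBER,0,.01,.01).ravel().round(3),np.percentile(q[:,0],[5,95]))
E
```

```text
top yellow 138 [0.6058 0.1023 0.2078] [[0.578, 0.1, 0.159], [0.634, 0.109, 0.216]] [ 1.    -0.023  0.603  0.103] [238. 188.]
top blue 4 [ 0.5327 -0.1034  0.0872] [[0.528, -0.103, 0.086], [0.537, -0.103, 0.089]] [ 1.    -0.013  0.533 -0.103] [314. 216.]
top red 21 [ 0.554  -0.31    0.1378] [[0.542, -0.313, 0.12], [0.661, -0.308, 0.142]] [ 1.    -0.012  0.591 -0.31 ] [385. 193.]
top red2 0
top orange 49 [0.455  0.2149 0.2231] [[0.448, 0.211, 0.185], [0.462, 0.225, 0.23]] [ 1.    -0.026  0.457  0.216] [195. 242.]
rim 457 [ 0.532 -0.115  0.087] [ 0.011  1.     0.532 -0.12 ] [0.52621252 0.53839371]
rim 476 [ 0.677 -0.109  0.087] [ 0.013  1.     0.678 -0.108] [0.67117211 0.68584887]
scene yellow 9 [ 0.7572 -0.2172  0.0628] [[0.598, -0.219, 0.037], [0.759, 0.111, 0.211]] [ 0.422 -0.907  0.724 -0.145] [371. 239.]
scene blue 18 [ 0.6203 -0.0999  0.0701] [[0.537, -0.103, 0.067], [0.68, -0.097, 0.089]] [ 1.    -0.026  0.616 -0.1  ] [353. 216.]
scene red 63 [ 0.6672 -0.3058  0.1295] [[0.553, -0.31, 0.093], [0.76, -0.09, 0.162]] [ 0.709  0.705  0.679 -0.202] [338. 234.]
scene red2 0
scene orange 36 [0.4592 0.2143 0.2096] [[0.453, 0.209, 0.193], [0.465, 0.221, 0.225]] [0.968 0.252 0.461 0.215] [379. 126.]
rim 341 [ 0.535 -0.137  0.085] [ 0.005  1.     0.536 -0.104] [0.52801096 0.54050532]
rim 415 [ 0.681 -0.147  0.084] [ 0.011  1.     0.681 -0.141] [0.67406103 0.68670052]
```

```bash
cat >> h.py <<'E'
T0=np.array([.607,.0006]);YA=-.012
def trk(x,y): c,s=np.cos(YA),np.sin(YA); return T0+[c*x-s*y,s*x+c*y]
def rows(W,o=None):
    o=o or get_obs(); w,x,y,z=o["eef_rot"]; M=R.from_quat([x,y,z,w])
    print(np.round(o["eef_pos"],4),"yaw y-axis deg",np.degrees(np.arctan2(*M.apply([0,1,0])[[1,0]])).round(2),"F",np.round(o["wrist_force"],1),"t",o["time_s"])
    for p in W: print(np.round(M.inv().apply(np.array(p)-o["eef_pos"])/.4,3).tolist())
def plate(c):
    hsv=cv2.cvtColor(c["image"],cv2.COLOR_RGB2HSV);P,uv=pts(c,np.ones((400,640),bool));H=hsv[uv[:,1],uv[:,0]].astype(int)
    m=(abs(P[:,0]-.605)<.045)&(abs(P[:,1])<.4)&(P[:,2]>.12)&(P[:,2]<.225)&(H[:,0]>=22)&(H[:,0]<=34)&(H[:,1]>140)&(H[:,2]>70)
    Q=P[m]; return (len(Q),)+tuple(np.percentile(Q[:,1],[3,20,50,97]).round(4)) if len(Q) else 0
E
python3 - <<'E'
from h import *
print(trk(-.153,.215))
rows([(.482,.2155,.25),(.482,.2155,.203)])
E
```

```text
[0.45659095 0.21742048]
[0.1532 0.5542 0.2313] yaw y-axis deg 74.54 F [-0.6 -0.3  0.7] t 1.0
[-1.018, -0.597, -0.047]
[-1.018, -0.597, 0.071]
```

Emit:
{"api": "play_rows", "payload": {"plan": [[0, [-0.98, -0.575, -0.047], -0.082], [0, [-0.98, -0.575, -0.047], -0.082], [0, [-0.98, -0.575, -0.047], -0.082], [0, [-0.98, -0.575, -0.047], -0.082], [0, [-0.98, -0.575, -0.047], -0.082], [0, [-0.98, -0.575, -0.047], -0.082], [0, [-0.98, -0.575, -0.047], -0.082], [0, [-0.98, -0.575, -0.047], -0.082], [0, [-0.98, -0.575, -0.047], -0.082], [0, [-0.98, -0.575, -0.047], -0.082]]}}

```text
time_s: 2.0
eef_pos: [0.4732, 0.2242, 0.2505]
eef_rot: [0.001, 0.009, 1.0, -0.001]
wrist_force: [-0.1, -0.0, 0.0]
opening: -0.002
grasp_force: 0.0
```

```bash
python3 - <<'E'
from h import *
rows([(.482,.2155,.25),(.482,.2155,.203)])
o=get_obs();print(o["opening"],np.round(o["dq"],3))
E
```

```text
[0.4732 0.2242 0.2505] yaw y-axis deg 89.0 F [-0.1 -0.   0. ] t 2.0
[-0.022, -0.021, 0.001]
[-0.022, -0.021, 0.119]
-0.0017304440753565732 [-0.072  0.042 -0.033  0.039  0.032 -0.081]
```

Emit:
{"api": "play_rows", "payload": {"plan": [[0, [-0.022, -0.022, 0.0], 0], [0, [-0.022, -0.022, 0.06], 0], [0, [-0.022, -0.022, 0.119], 0], [0, [-0.022, -0.022, 0.119], 0], [0, [-0.022, -0.022, 0.119], 0]]}}

```text
time_s: 2.5
eef_pos: [0.4778, 0.2199, 0.2026]
eef_rot: [-0.001, 0.005, 1.0, -0.0]
wrist_force: [-0.1, 0.7, 0.2]
opening: 0.004
grasp_force: 0.0
```

```bash
python3 - <<'E'
from h import *
c=camera("wrist");s=camera("scene")
cv2.imwrite("pics/w1.png",np.vstack([c["image"][:,:,::-1][::1],cv2.resize(s["image"][90:190,320:480,::-1],(640,400))])[:800:1][::1][:, :][::1])
im=cv2.imread("pics/w1.png");cv2.imwrite("pics/w1.png",cv2.resize(im,(480,600)))
print(plate(camera("top")))
rows([(.44,.2155,.203),trk(0,-.15).tolist()+[.155]])
E
```

```text
(137, np.float64(0.1005), np.float64(0.1011), np.float64(0.1021), np.float64(0.109))
[0.4791 0.2198 0.2041] yaw y-axis deg 89.36 F [-0.4  0.7 -0.2] t 2.65
[0.098, -0.012, 0.002]
[-0.325, -0.919, 0.123]
```

View pics/w1.png

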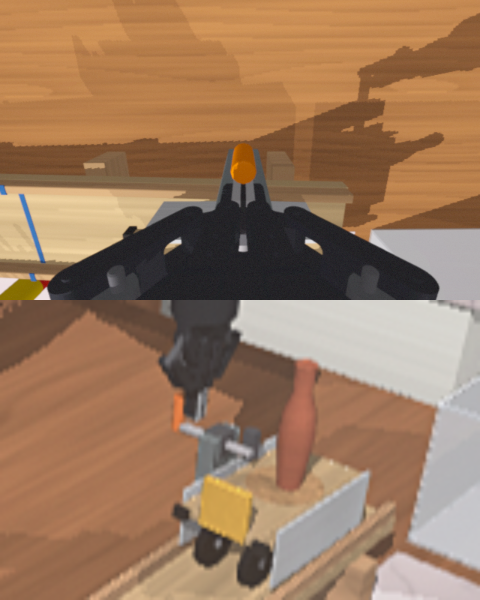

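Emit:
{"api": "play_rows", "payload": {"plan": [[0, [0.05, 0, 0], 0], [0, [0.095, 0, 0], 0], [0, [0.045, -0.112, 0], 0], [0, [-0.325, -0.919, 0.135], 0], [0, [-0.325, -0.919, 0.135], 0], [0, [-0.325, -0.919, 0.135], 0], [0, [-0.325, -0.919, 0.135], 0], [0, [-0.325, -0.919, 0.135], 0], [0, [-0.325, -0.919, 0.135], 0], [0, [-0.325, -0.919, 0.135], 0]]}}

```text
time_s: 3.65
eef_pos: [0.6017, -0.1438, 0.1511]
eef_rot: [0.001, 0.006, 1.0, -0.0]
wrist_force: [1.0, 0.4, -0.1]
opening: 0.001
grasp_force: 0.0
```

```bash
python3 - <<'E'
from h import *
print(plate(camera("top")))
rows([trk(0,-.16).tolist()+[.15]])
E
```

```text
(99, np.float64(-0.0118), np.float64(-0.0106), np.float64(-0.0075), np.float64(-0.0019))
[ 0.6034 -0.1511  0.1497] yaw y-axis deg 89.07 F [-1.9 -4.6  0.8] t 3.7
[-0.004, -0.021, -0.001]
```

Emit:
{"api": "play_rows", "payload": {"plan": [[0, [0, 0, 0], 0], [0, [0, 0, 0], 0]]}}

```text
time_s: 3.9
eef_pos: [0.6005, -0.1416, 0.1504]
eef_rot: [0.0, 0.006, 1.0, 0.0]
wrist_force: [-0.6, 0.6, 0.1]
opening: -0.001
grasp_force: 0.0
```

```bash
python3 - <<'E'
from h import *
print(plate(camera("top")))
rows([trk(0,-.16).tolist()+[.15]])
E
```

```text
0
[ 0.6004 -0.1409  0.1506] yaw y-axis deg 89.34 F [-0.   1.2  0.4] t 3.95
[-0.012, -0.046, 0.001]
```

Emit:
{"api": "play_rows", "payload": {"plan": [[0, [-0.005, -0.0175, 0], 0], [0, [-0.01, -0.051, 0], 0], [0, [-0.01, -0.094, 0], 0], [0, [-0.01, -0.139, 0], 0], [0, [-0.01, -0.179, 0], 0], [0, [-0.01, -0.211, 0], 0], [0, [-0.01, -0.236, 0], 0], [0, [-0.01, -0.254, 0], 0], [0, [-0.01, -0.264, 0], 0], [0, [-0.01, -0.266, 0], 0]]}}

```text
time_s: 4.95
eef_pos: [0.603, -0.2485, 0.1499]
eef_rot: [-0.0, 0.006, 1.0, -0.0]
wrist_force: [-0.1, -0.6, 0.9]
opening: -0.002
grasp_force: 0.4
```

```bash
python3 - <<'E'
from h import *
s=camera("scene")
cv2.imwrite("pics/s2.png",cv2.resize(s["image"][100:300,240:500,::-1],(780,600)))
rows([trk(0,-.245).tolist()+[.15]])
for r in masks_of(s,"trolley")[:1]:
    P,_=pts(s,r["mask"]);print(r["conf"],np.percentile(P,[2,50,98],axis=0).round(3).tolist())
print(plate(s))
E
```

```text
[ 0.6029 -0.2482  0.1498] yaw y-axis deg 89.3 F [-0.5  0.3  0.7] t 5.0
[-0.003, 0.009, -0.0]
0.74 [[0.545, -0.229, 0.072], [0.639, -0.143, 0.142], [0.672, -0.03, 0.188]]
(6, np.float64(-0.2284), np.float64(-0.228), np.float64(-0.2276), np.float64(-0.2215))
```

View pics/s2.png

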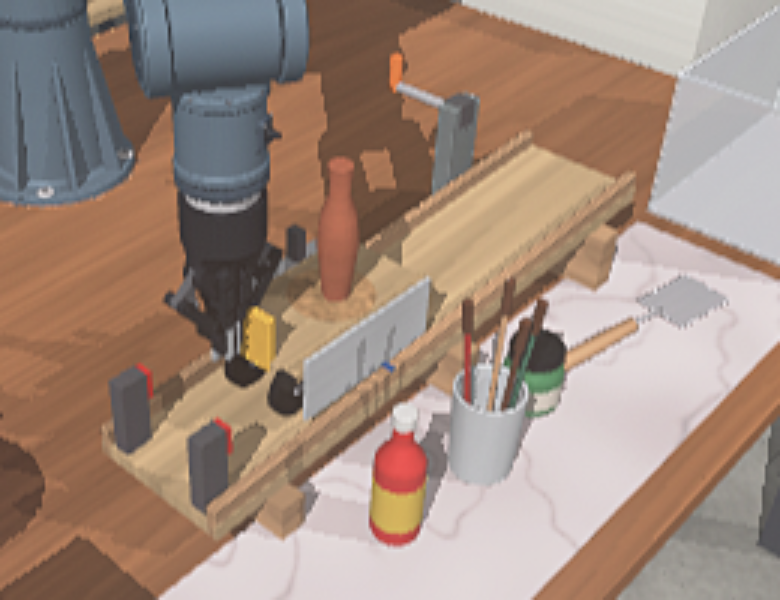

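The vase stands upright (crop ~340,230). The fingers are in front of the yellow plate (~260,340), and the trolley is still well short of the stops. Holding now.

Emit:
{"api": "play_rows", "payload": {"plan": [[0, [0, 0, 0], 0], [0, [0, 0, 0], 0], [0, [0, 0, 0], 0], [0, [0, 0, 0], 0], [0, [0, 0, 0], 0], [0, [0, 0, 0], 0], [0, [0, 0, 0], 0], [0, [0, 0, 0], 0], [0, [0, 0, 0], 0], [0, [0, 0, 0], 0]]}}

```text
time_s: 6.05
eef_pos: [0.603, -0.2482, 0.1499]
eef_rot: [0.0, 0.006, 1.0, -0.0]
wrist_force: [-0.2, -0.6, 0.5]
opening: -0.002
grasp_force: 0.3
```

```bash
python3 - <<'E'
from h import *
s=camera("scene");print(plate(s));rows([])
E
```

```text
(1, np.float64(-0.2154), np.float64(-0.2154), np.float64(-0.2154), np.float64(-0.2154))
[ 0.603  -0.2481  0.1499] yaw y-axis deg 89.3 F [-0.1 -1.1  0.6] t 6.1
```

Emit:
{"api": "play_rows", "payload": {"plan": [[0, [0, 0, 0], 0], [0, [0, 0, 0], 0], [0, [0, 0, 0], 0], [0, [0, 0, 0], 0], [0, [0, 0, 0], 0], [0, [0, 0, 0], 0], [0, [0, 0, 0], 0], [0, [0, 0, 0], 0], [0, [0, 0, 0], 0], [0, [0, 0, 0], 0]]}}

```text
time_s: 7.1
eef_pos: [0.603, -0.2481, 0.1499]
eef_rot: [0.0, 0.006, 1.0, -0.0]
wrist_force: [-0.6, -1.2, 0.5]
opening: -0.003
grasp_force: 0.3
```

Emit:
{"api": "play_rows", "payload": {"plan": [[0, [0, 0, 0], 0], [0, [0, 0, 0], 0], [0, [0, 0, 0], 0], [0, [0, 0, 0], 0], [0, [0, 0, 0], 0]]}}

```text
time_s: 7.6
eef_pos: [0.603, -0.2481, 0.1499]
eef_rot: [-0.0, 0.006, 1.0, -0.0]
wrist_force: [-1.2, -0.5, 0.8]
opening: 0.003
grasp_force: 0.3
```

```bash
python3 - <<'E'
from h import *
s=camera("scene");print(plate(s));rows([trk(0,-.345).tolist()+[.15]])
E
```

```text
(2, np.float64(-0.2235), np.float64(-0.2227), np.float64(-0.2212), np.float64(-0.2188))
[ 0.603  -0.2481  0.1499] yaw y-axis deg 89.3 F [-0.1 -0.9  0.9] t 7.65
[-0.003, -0.241, -0.0]
```

Emit:
{"api": "play_rows", "payload": {"plan": [[0, [0, -0.003, 0], 0], [0, [0, -0.008, 0], 0], [0, [0, -0.0155, 0], 0], [0, [0, -0.023, 0], 0], [0, [0, -0.0305, 0], 0], [0, [0, -0.038, 0], 0], [0, [0, -0.0455, 0], 0], [0, [0, -0.053, 0], 0], [0, [0, -0.0605, 0], 0], [0, [0, -0.068, 0], 0]]}}

```text
time_s: 8.65
eef_pos: [0.6026, -0.2756, 0.1499]
eef_rot: [-0.0, 0.006, 1.0, 0.0]
wrist_force: [-0.3, -0.8, 0.2]
opening: -0.002
grasp_force: 0.2
```

Emit:
{"api": "play_rows", "payload": {"plan": [[0, [0, -0.0075, 0], 0], [0, [0, -0.015, 0], 0], [0, [0, -0.0225, 0], 0], [0, [0, -0.03, 0], 0], [0, [0, -0.0375, 0], 0], [0, [0, -0.045, 0], 0], [0, [0, -0.0525, 0], 0], [0, [0, -0.06, 0], 0], [0, [0, -0.066, 0], 0], [0, [0, -0.072, 0], 0]]}}

```text
time_s: 9.65
eef_pos: [0.6023, -0.3043, 0.1499]
eef_rot: [-0.0, 0.006, 1.0, 0.0]
wrist_force: [-0.5, -0.9, 0.4]
opening: 0.002
grasp_force: 0.2
```

Emit:
{"api": "play_rows", "payload": {"plan": [[0, [0, -0.005, 0], 0], [0, [0, -0.01, 0], 0], [0, [0, -0.015, 0], 0], [0, [0, -0.02, 0], 0], [0, [0, -0.025, 0], 0], [0, [0, -0.03, 0], 0], [0, [0, -0.035, 0], 0], [0, [0, -0.04, 0], 0], [0, [0, -0.045, 0], 0], [0, [0, -0.05, 0], 0]]}}

```text
time_s: 10.65
eef_pos: [0.6021, -0.3243, 0.1499]
eef_rot: [-0.0, 0.006, 1.0, 0.0]
wrist_force: [-0.2, 1.4, -0.2]
opening: 0.003
grasp_force: 0.0
```

```bash
python3 - <<'E'
from h import *
s=camera("scene");print(plate(s));rows([trk(0,-.345).tolist()+[.15]])
cv2.imwrite("pics/s3.png",cv2.resize(s["image"][100:300,240:500,::-1],(780,600)))
E
```

```text
(7, np.float64(-0.301), np.float64(-0.3003), np.float64(-0.2997), np.float64(-0.2946))
[ 0.602  -0.3246  0.1499] yaw y-axis deg 89.29 F [ 0.1 -0.6 -0.4] t 10.7
[-0.003, -0.049, -0.0]
```

View pics/s3.png

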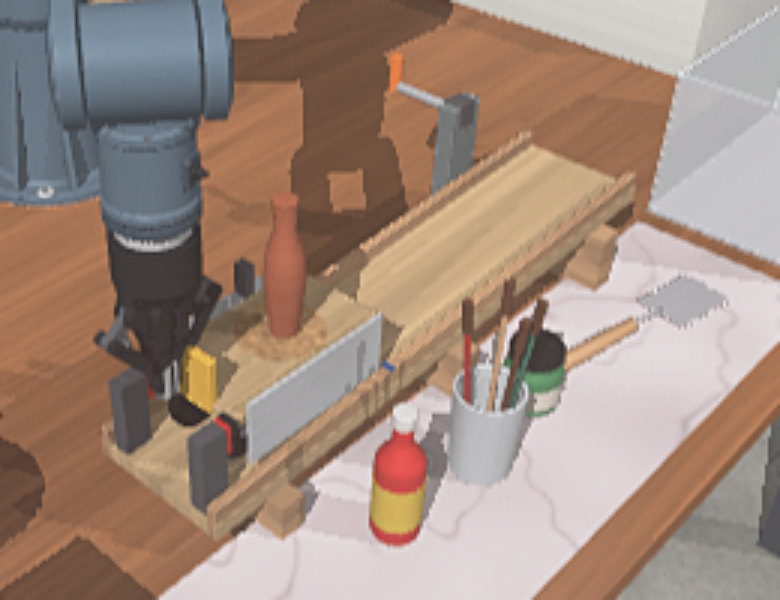

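The trolley is at the red pads with the vase upright, and the finger contact force has dropped to zero. Next I ease further downhill until clear, then lift.

Emit:
{"api": "play_rows", "payload": {"plan": [[0, [0, -0.005, 0], 0], [0, [0, -0.01, 0], 0], [0, [0, -0.015, 0], 0], [0, [0, -0.02, 0], 0], [0, [0, -0.025, 0], 0], [0, [0, -0.03, 0], 0], [0, [0, -0.037, 0], 0], [0, [0, -0.045, 0], 0], [0, [0, -0.055, 0], 0], [0, [0, -0.065, 0], 0]]}}

```text
time_s: 11.7
eef_pos: [0.6017, -0.3505, 0.1499]
eef_rot: [-0.0, 0.006, 1.0, -0.0]
wrist_force: [-0.1, 0.2, -0.8]
opening: -0.003
grasp_force: 0.0
```

Emit:
{"api": "play_rows", "payload": {"plan": [[0, [0, -0.03, -0.02], 0], [0, [0, -0.06, -0.06], 0], [0, [0, -0.1, -0.14], 0], [0, [0, -0.14, -0.22], 0], [0, [0, -0.18, -0.3], 0], [0, [0, -0.18, -0.36], 0], [0, [0, -0.18, -0.36], 0], [0, [0, -0.18, -0.36], 0], [0, [0, -0.18, -0.36], 0]]}}

```text
time_s: 12.6
eef_pos: [0.6003, -0.4217, 0.292]
eef_rot: [-0.001, 0.006, 1.0, 0.001]
wrist_force: [-0.9, 0.0, -0.1]
opening: 0.001
grasp_force: 0.0
```

```bash
python3 - <<'E'
from h import *
rows([])
s=camera("scene");print(plate(s))
t=camera("top");print(plate(t))
for r in masks_of(s,"trolley")[:1]:
    P,_=pts(s,r["mask"]);print(r["conf"],np.percentile(P,[2,50,98],axis=0).round(3).tolist())
cv2.imwrite("pics/s4.png",cv2.resize(s["image"][100:300,240:500,::-1],(780,600)))
E
```

```text
[ 0.6003 -0.4217  0.292 ] yaw y-axis deg 89.31 F [-0.9  0.  -0.1] t 12.6
(8, np.float64(-0.3013), np.float64(-0.3009), np.float64(-0.2997), np.float64(-0.2937))
(53, np.float64(-0.3012), np.float64(-0.3004), np.float64(-0.2979), np.float64(-0.2942))
0.75 [[0.541, -0.302, 0.059], [0.63, -0.22, 0.138], [0.671, -0.099, 0.185]]
```

View pics/s4.png

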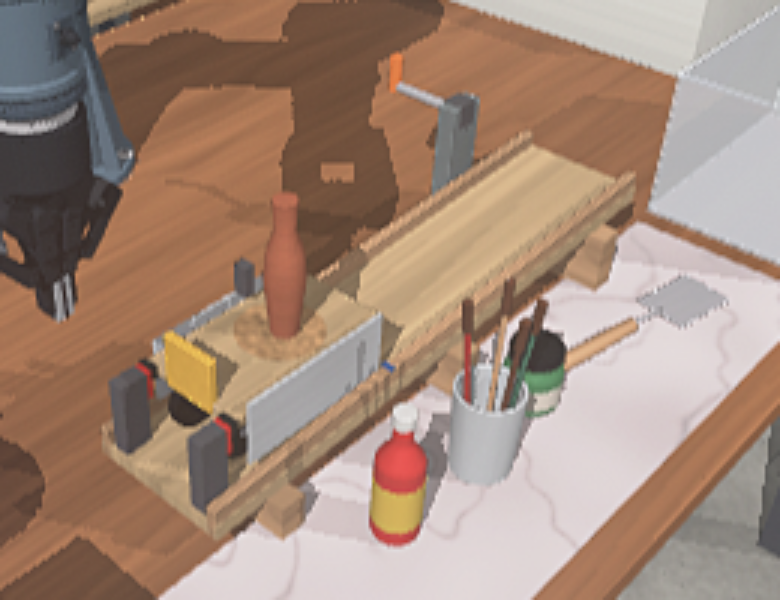

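The picture shows both bumpers on the red pads (~150,375 and ~228,435), the vase upright, the gripper clear, and everything else in place.

```bash
python3 -c "
from bench import *
print(hand_in())"
```

```text
the job is handed in; nothing more can be done
None
```

I handed the job in: the trolley was caught about 7 cm short of the stops, held for about 2.5 s, then eased down until it rested against both pads and let go, with the vase standing throughout; the hand-in returned no verdict.

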